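Let off a ratchet clamp

TASK

Let off the ratchet clamp that holds the V-block: with your fingertips press the thumb tab of the pawl right down so that its nose comes out of the teeth, while the lever is still up. Then push the lever down past the teeth until it lies level on its rest, which draws the jaw back. Do not force the lever against the pawl, and leave the V-block and the things standing round it where they are; nothing is to be picked up.

Things in the scene. Friction and masses are not known exactly. Their poses are not given: they have to be found in the camera images.
- clamp: ratchet clamp's grey base plate, fixed. Origin on the worktop below the lever's axis (62 mm up); x points to the lever's handle end, z up; lever and pawl lie in the plane y = 0 and turn about y. Plate: x -75 to 118, y -35 to 95 mm, 12 thick. V-block at y = 66. Posts within y +-22: wheel's at x = 0, 75 tall; pawl's at x = -52, 98 tall. Rubber-topped rest under the lever at x = 78, 56 tall
- lever (a joint): angle (rad) of the lever above level: starts raised at about 0.8 to 0.95; 0 = level, on its rest (stop). Stiff hinge, stays where it is left; with the pawl free some 4 to 10 N down on the pad moves it. With the pawl in, it moves at most 0.2 rad and then a tooth is blocked
- lever_pad (a point): centre of the upper face of the black pad at the lever's end (56 mm along the lever x 36 wide x 13 thick); 148 mm from the lever's axis along the lever, 6.5 mm above its centre line. The steel bar between wheel and pad is 20 wide, 10 thick. The pad swings down and outwards about the lever's axis as it is pushed
- pawl (a joint): angle (rad) of the pawl: 0 = nose in the teeth, clear of them from about 0.15, stop (right down) at 0.42. It stays where it is put; about 3 to 5 N on the tab moves it
- pawl_tab (a point): centre of the upper face of the pawl's thumb tab, a dark steel plate 26 x 26 x 6 mm on the side of the wheel away from the lever's handle; starts 99 mm above the worktop, 46 mm behind the pawl's pivot (at x = -52, 90 mm up, in the clamp's axes). Pressing it down tips the nose up; at its stop it is about 19 mm lower
- jaw (a joint): travel (m) of the aluminium sliding jaw, driven by the lever's cam: 0 to 0.001 = on the V-block (lever up), about 0.0058 drawn back with the lever down
- block: steel V-block 48 x 44 x 32 mm standing loose on the plate between the two jaws; origin at the centre of its underside, z up
- weight: brass weight with a knob, 31 mm across, 51 mm tall, a bystander on the worktop; origin at the centre of its underside
- collet_a: small steel collet, 20 mm across, 31 mm tall, a bystander beside the lever; origin at the centre of its underside
- collet_b: larger steel collet, 24 mm across, 34 mm tall, a bystander beyond the clamp; origin at the centre of its underside
- eraser_a: eraser in a sleeve, 22 x 52 x 12 mm, lying flat, a bystander; origin at the centre of its underside
There are look-alikes about, which are no part of the job. What is shaped like the block but orange is not meant.

How it is judged:
On the way, in this order (a step that is already met when the one before it is completed fails the run):
1. the pawl is pressed free of the teeth while the lever is still raised (value of joint pawl above 0.28 rad and value of joint lever above 0.6 rad), for 0.1 s.
2. the lever is pushed down on its rest with the pawl still free (value of joint lever below 0.06 rad and value of joint pawl above 0.15 rad), for 0.2 s.
At the end, for the whole second after the job is handed in: the lever lies level on its rest (within 0.06 rad), the jaw is drawn back by more than 3 mm, and the V-block stands upright and still within 8 mm of where it was (value of joint lever below 0.06 rad and value of joint jaw above 0.003 m and distance of block from where it was at the start of the episode below 0.008 m and angle between block's own z axis and vertical below 0.1 rad and linear speed of block below 0.02 m/s); the robot touches nothing.
It fails at once if the lever is forced against the engaged pawl (more than 60 N on it) (value of joint pawl below 0.1 rad and contact force between any of the arm, the fingers and lever above 60 N).
It fails at once if the lever is forced past the teeth with the pawl still in (value of joint lever between 0.45 and 0.55 rad and value of joint pawl below 0.08 rad).
It fails at once if the V-block is lifted, pushed or tipped (distance of block from where it was at the start of the episode above 0.015 m or angle between block's own z axis and vertical above 0.25 rad).
It fails at once if a bystander is picked up or knocked away (distance of any of weight, collet_a, collet_b, eraser_a from where it was at the start of the episode above 0.025 m).
It also fails if it takes over 40 s, if anything falls off the work surface, if the arm or the gripper's body presses on something with over 40 N, if the wrist force passes 120 N, or if a joint passes its speed limit or range.

ROBOT

A 6-joint arm with a two-finger parallel gripper is mounted at the origin on a cart in front of the work surface, level with it; the furniture and walls round the work are solid. World frame = base frame: x ahead of the robot, y to its left, z up, the work surface at z = 0. Lengths are in m, angles in rad, forces in N, time in s.
With the tool pointing down it reaches from about 0.375 to 0.9 m from the base axis. Payload 3.1 kg.
Tool frame: the origin (TCP) lies at the centre of the arm's flange, where the gripper is bolted on; the fingertips stand tip_reach ahead of it and the grasp point (between the pads) lies 164 mm ahead of it (tip_reach is the distance from the TCP to the fingertips, in m); z points along the fingers, y is the direction in which the jaws open and shut (so a half turn about z gives the same grasp; the last joint's range is limited). The gripper opens to 87 mm and grips with 3 to 60 N. Pads are 19 mm wide; open, the fingers measure 117 mm over their backs; the gripper's body (75 mm by 190 mm) begins 51 mm behind the grasp point.
Start: joints at [0.992, 0.527, 1.433, -0, 1.181, -0.178], TCP at [0.244, 0.575, 0.405] pointing down, gripper open.
Joint ranges: [-3.08, 3.08], [-0.75, 2.2], [0.22, 2.44], [-1.43, 4.57], [0, 2.65], [-2.85, 2.85]. Speed limits (rad/s): [2.79, 2.79, 3.14, 3.14, 3.14, 3.14].

INTERFACE

Orientations are given as a unit quaternion [x, y, z, w].
In Python, from rig import get_obs, camera, hand_in, tip_reach gives the robot as it stands. The module is installed in compiled form; this text tells all that it offers.
- The arm moves only by the tool servo_tool, never from a script. Its argument "steps" is one flat list of numbers, 5 for each row, row after row: the finger opening in m, from 0 to 0.087, then the shift along the tool's x, y, z in m, then the turn about the tool's z in rad. A call has 1 to 12 rows; each row is the pose to reach, as a shift and turn from the pose commanded when the call began, along the tool's axes at that moment; what a row does not reach only later rows make up. A row lasts 1/8 s, in which the tool goes at most 62.5 mm and 10.7 degrees, less where a joint would pass 70% of its speed; a pose out of reach is approached as far as the arm can. A call with a gripper value outside its range is refused whole. The fingers move at their own pace and stop on an object; "force" is the grip in N (left out, the last holds). Time passes only in rows, so rows that repeat a pose let the fingers close. It gives the time, the measured TCP pose, the force and the opening at its end, in the units of the state.
- get_obs(): the state, without advancing time (a new reading comes with each control period).
- camera(name): name is "side" or "top" or "wrist"; returns a dict with "pixels" (400x640x3 uint8, blue, green, red), "vertical_fov" (degrees; the focal length in pixels is half the picture's height over the tangent of half this angle, whatever the lens; pixels are square), "cx", "cy" (the principal point, pixels), "D" ([k1, k2, p1, p2, k3] as OpenCV has them; the pictures are not rectified), "T" (4x4, takes a point from camera to world coordinates). Camera axes: x right, y up, looking along -z (the intrinsics and any distortion apply to the point x, -y, -z); pixel columns grow to the right and rows downward; lengths in m; the calibration is good to about 2 mm. A picture is of the moment at which its call begins. There is no depth.
- hand_in(): hands the job in, once; it reports no verdict.
The state is a dict: "time": time; "q": joint angles; "joint_velocities": joint speeds; "joint_torque": joint torques, N m; "position": TCP position; "tool_rot": TCP orientation; "ft_force": force on the tool from outside, world axes, zero at the start; "moment": the same for the moment, N m; "grip_width": finger opening in m.
Only numpy, scipy, OpenCV 4.12 (cv2) and the standard library are available. Lean on these libraries where they do the work, as an engineer would, in place of code of your own. Each camera call takes 0.05 s, during which the arm holds its last target.

## Working session

There is one attempt and no reset: what is moved stays moved. The work goes in short steps, Python scripts to look and compute and a tool call to move; the robot and the scene stay as the last step left them, time stands still between calls to the robot, and variables do not carry over. Pictures are saved under pics/ and viewed, and the job is handed in when it is done.

Besides the shell and the picture viewer there is one more tool, called after "Call:" as a command line: name --argument value ..., lists and objects as JSON in quotes. servo_tool: Moves the arm, as the interface text tells. Its arguments: {"type":"object","properties":{"steps":{"type":"array"},"force":{"type":"number"}},"required":["steps"]}

```bash
mkdir -p pics
cat > h.py <<'E'
import numpy as np, cv2
from rig import get_obs, camera, tip_reach
def K(c):
    f=200/np.tan(np.radians(c["vertical_fov"])/2)
    return np.array([[f,0,c["cx"]],[0,f,c["cy"]],[0,0,1.]])
def ray(c,uv):
    p=cv2.undistortPoints(np.array([[uv]],float),K(c),np.array(c["D"],float))[0,0]
    T=np.array(c["T"]);d=T[:3,:3]@np.array([p[0],-p[1],-1]);return T[:3,3],d/np.linalg.norm(d)
def plane(c,uv,z):
    o,d=ray(c,uv);return o+d*(z-o[2])/d[2]
def proj(c,P):
    T=np.array(c["T"]);q=(np.atleast_2d(P)-T[:3,3])@T[:3,:3];q=q*[1,-1,-1]
    return cv2.projectPoints(q.reshape(-1,1,3),np.zeros(3),np.zeros(3),K(c),np.array(c["D"],float))[0][:,0]
def tri(c1,u1,c2,u2):
    o1,d1=ray(c1,u1);o2,d2=ray(c2,u2)
    A=np.stack([d1,-d2],1);s=np.linalg.lstsq(A,o2-o1,rcond=None)[0]
    a=o1+s[0]*d1;b=o2+s[1]*d2;return (a+b)/2,np.linalg.norm(a-b)
E
python3 - <<'E'
from h import *
import pickle
for n in ("side","top","wrist"):
    c=camera(n);cv2.imwrite(f"pics/{n}0.png",c["pixels"]);pickle.dump(c,open(f"{n}0.pkl","wb"))
    print(n,np.round(c["T"],3).tolist(),c["vertical_fov"])
o=get_obs();print(o,tip_reach if not callable(tip_reach) else tip_reach())
E
```

```text
side [[0.949, 0.118, -0.292, 0.324], [-0.314, 0.392, -0.864, -0.698], [0.013, 0.912, 0.409, 0.426], [0.0, 0.0, 0.0, 1.0]] 55.91545606113271
top [[0.023, 0.991, -0.134, 0.456], [-0.999, 0.019, -0.028, 0.013], [-0.025, 0.135, 0.991, 0.954], [0.0, 0.0, 0.0, 1.0]] 44.59531228499954
wrist [[0.389, -0.88, -0.273, 0.168], [0.921, 0.371, 0.118, 0.609], [-0.002, -0.297, 0.955, 0.384], [0.0, 0.0, 0.0, 1.0]] 66.30492242247593
{'time': 0.15, 'q': array([ 9.91519677e-01,  5.28256684e-01,  1.43365915e+00, -7.82649556e-06,
        1.18143128e+00, -1.78481923e-01]), 'joint_velocities': array([-0.00031755, -0.00248749, -0.0034482 ,  0.00055532, -0.00049694,
        0.00097419]), 'joint_torque': array([ 6.23209780e-04, -4.40427482e+01, -1.76842511e+01,  6.33168267e-02,
        5.52486931e-02, -1.11660224e-04]), 'position': array([0.24364865, 0.5752427 , 0.4039774 ]), 'tool_rot': array([ 1.99057222e-01,  9.79987476e-01, -8.16355040e-04, -3.21106914e-04]), 'ft_force': array([ 0.93450649,  0.02772902, -0.38046066]), 'moment': array([-0.0044702 , -0.04556345,  0.00609268]), 'grip_width': 0.08657680498636465} 0.1822
```

View pics/side0.png

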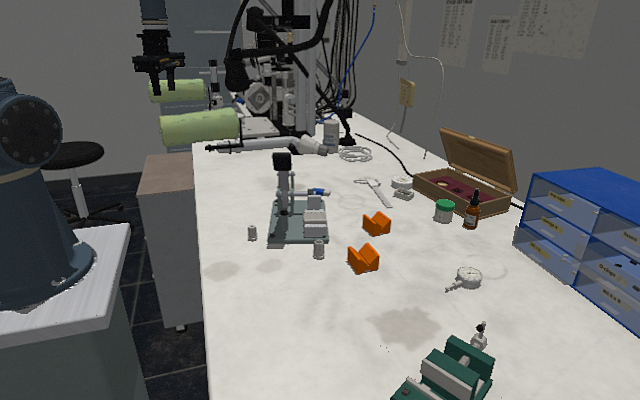

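View pics/top0.png

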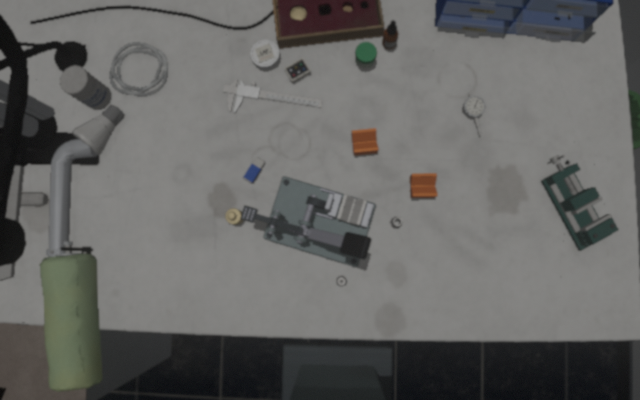

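View pics/wrist0.png

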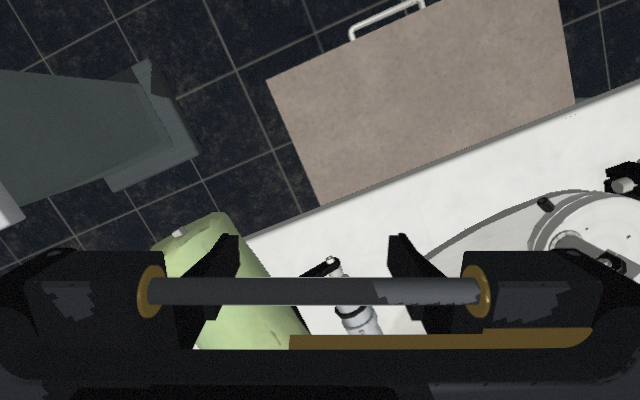

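Top view: clamp around (320,225), black pad at about (355,243), pawl tab at about (249,212), with the brass weight close beside it at (233,216). The collets are at (396,222) and (341,281), and the eraser at (254,171). The V-block is the steel one in the jaws at (350,207). The orange ones at (365,141) and (424,185) are look-alikes. I'll enlarge this area.

Run:
```python
from h import *
a=cv2.imread("pics/top0.png")[150:300,210:420];cv2.imwrite("pics/topc.png",cv2.resize(a,None,fx=3.8,fy=3.8,interpolation=cv2.INTER_CUBIC))
a=cv2.imread("pics/side0.png")[140:270,230:400];cv2.imwrite("pics/sidec.png",cv2.resize(a,None,fx=4.5,fy=4.5,interpolation=cv2.INTER_CUBIC))
```

```text
(no output)
```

View pics/topc.png

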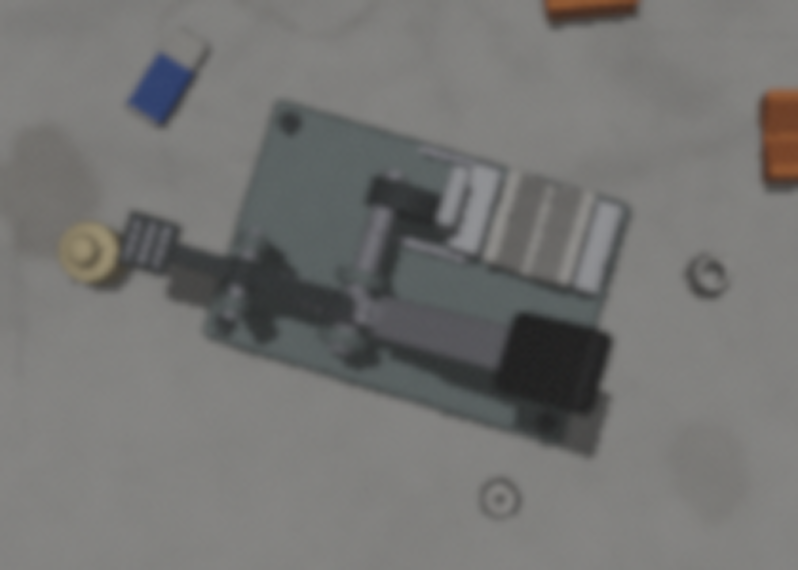

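View pics/sidec.png

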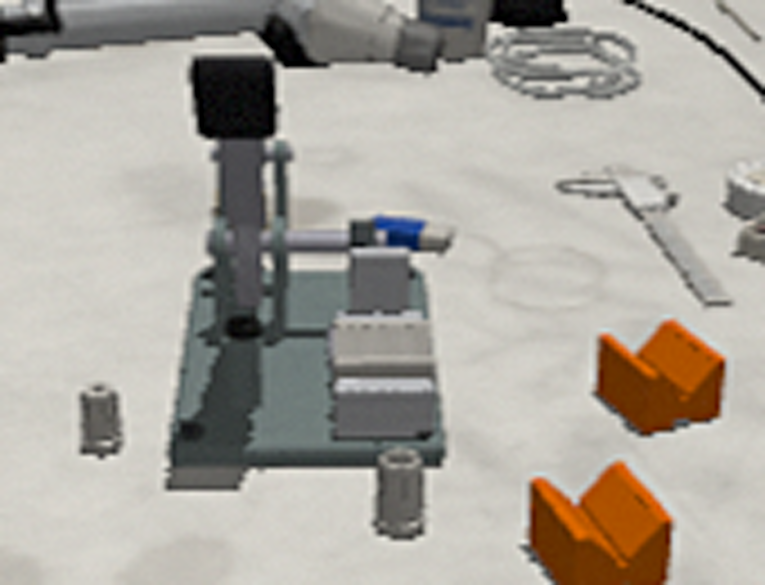

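```bash
cat > fit.py <<'E'
from h import *
import pickle
c=pickle.load(open("top0.pkl","rb"))
f=lambda p:(p[0]/3.8+210-.37,p[1]/3.8+150-.37)
def R(t):return np.array([[np.cos(t),-np.sin(t)],[np.sin(t),np.cos(t)]])
loc=np.array([[-75,95],[118,95],[-75,-35]])/1000
W=np.array([plane(c,f(p),.012)[:2] for p in [(278,99),(630,203),(205,333)]])
print("sides",np.linalg.norm(W[1]-W[0]),np.linalg.norm(W[2]-W[0]))
a=loc-loc.mean(0);b=W-W.mean(0)
th=np.arctan2((a[:,0]*b[:,1]-a[:,1]*b[:,0]).sum(),(a*b).sum())
t=W.mean(0)-R(th)@loc.mean(0)
def w(x,y,z):return np.r_[R(th)@[x,y]+t,z]
def l(P):return np.r_[R(th).T@(np.array(P)[:2]-t),P[2]]
E
python3 - <<'E'
from fit import *
s=pickle.load(open("side0.pkl","rb"))
print("th",th,"t",t)
tabt=plane(c,f((150,241)),.099);print("tab",tabt,l(tabt),"expect -.098,0")
print("weight",l(plane(c,f((88,252)),.05)),"eraser",l(plane(c,f((168,78)),.012)))
print("collets",l(plane(c,f((500,498)),.031)),l(plane(c,f((707,276)),.034)))
# pad from both
for pt in [(553,362)]:
  for ang in (.8,.85,.9,.95):
    z=.062+.148*np.sin(ang)+.0065*np.cos(ang);x=.148*np.cos(ang)-.0065*np.sin(ang)
    print(ang,"pred",x,z,"meas",l(plane(c,f(pt),z)), "side px",(proj(s,w(x,0,z))[0]-[230,140])*4.5)
print(proj(c,[w(-.098,0,.099)]), f((150,241)))
print("postside", (proj(s,[w(-.098,0,.099),w(0,0,.062),w(.118,-.035,.012),w(.118,.095,.012)])-[230,140])*4.5)
E
```

```text
sides 0.1888274290658047 0.12587975923863606
th -1.842915523238127 t [0.50164987 0.073172  ]
tab [0.52913788 0.16697284 0.099     ] [-0.09773734  0.00126539  0.099     ] expect -.098,0
weight [-0.13519769 -0.0111953   0.05      ] eraser [-0.13208368  0.08766859  0.012     ]
collets [ 0.09364353 -0.06721942  0.031     ] [0.16073077 0.06694971 0.034     ]
0.8 pred 0.09844977839253358 0.17269729506388595 meas [ 0.09507487 -0.00063929  0.1726973 ] side px [233.16608057 107.29149371]
0.85 pred 0.09279418295756546 0.17747939040901572 meas [ 0.09492064 -0.00080548  0.17747939] side px [233.414771   92.4370962]
0.9 pred 0.08690665039147968 0.18197284741862688 meas [ 0.09477573 -0.00096165  0.18197285] side px [233.70233576  78.16538878]
0.95 pred 0.08080189645952383 0.18616643479034256 meas [ 0.09464049 -0.00110739  0.18616643] side px [234.02706057  64.5221963 ]
[[248.74497367 213.69008241]] (249.1036842105263, 213.05105263157895)
postside [[251.76807315 110.35778208]
 [247.2734202  244.63346659]
 [164.79197929 451.40041568]
 [446.82729903 447.4455345 ]]
```

```bash
cat >> fit.py <<'E'
from scipy.spatial.transform import Rotation as Ro
def sh(P):
    o=get_obs();r=Ro.from_quat(o["tool_rot"]);d=np.array(P)+[0,0,tip_reach]-o["position"]
    return np.round(r.inv().apply(d),4)
def st():
    o=get_obs();p=np.array(o["position"])-[0,0,tip_reach]
    ey=Ro.from_quat(o["tool_rot"]).as_matrix()[:2,1]
    print("t",o["time"],"tip local",l(p).round(4),"F",o["ft_force"].round(1),"w",o["grip_width"],"tooly vs clampx deg",np.degrees(np.arctan2(ey[1],ey[0])-th)%180)
E
python3 - <<'E'
from fit import *
st();P=w(-.103,.001,.16);print(P,sh(P)); print(tip_reach)
E
```

```text
sides 0.1888274290658047 0.12587975923863606
t 0.15 tip local [-0.4143 -0.3835  0.2218] F [ 0.9  0.  -0.4] w 0.08657680498636465 tooly vs clampx deg 172.62762081401775
[0.53029672 0.17211319 0.16      ] [-0.4212 -0.2592  0.0621]
0.1822
```

Call:
servo_tool --steps '[0,-0.05,-0.03,0,-0.03,0,-0.1,-0.06,0,-0.06,0,-0.15,-0.09,0,-0.1,0,-0.2,-0.123,0,-0.129,0,-0.25,-0.154,0,-0.129,0,-0.3,-0.185,0,-0.129,0,-0.35,-0.215,0,-0.129,0,-0.39,-0.24,0,-0.129,0,-0.421,-0.259,0.02,-0.129,0,-0.421,-0.259,0.05,-0.129,0,-0.421,-0.259,0.05,-0.129,0,-0.421,-0.259,0.05,-0.129]' --force 20

```text
time: 1.65
position: [0.5304, 0.1731, 0.3553]
tool_rot: [0.135, 0.991, 0.0, 0.0]
ft_force: [-0.2, 0.1, -0.4]
grip_width: 0.0003
```

Run:
```python
from fit import *
st();print(sh(w(-.103,.001,.105)),tip_reach)
for n in("side","top","wrist"):
    k=camera(n);im=k["pixels"]
    if n=="side": im=cv2.resize(im[100:270,200:400],None,fx=4,fy=3.5)
    if n=="top": im=cv2.resize(im[130:300,190:420],None,fx=3.4,fy=3.4)
    cv2.imwrite(f"pics/{n}1.png",im)
```

```text
sides 0.1888274290658047 0.12587975923863606
t 1.65 tip local [-0.104   0.0009  0.1731] F [-0.2  0.1 -0.4] w 0.00032328556198406647 tooly vs clampx deg 0.050254268205890185
[-0.0001 -0.001   0.0681] 0.1822
```

View pics/side1.png

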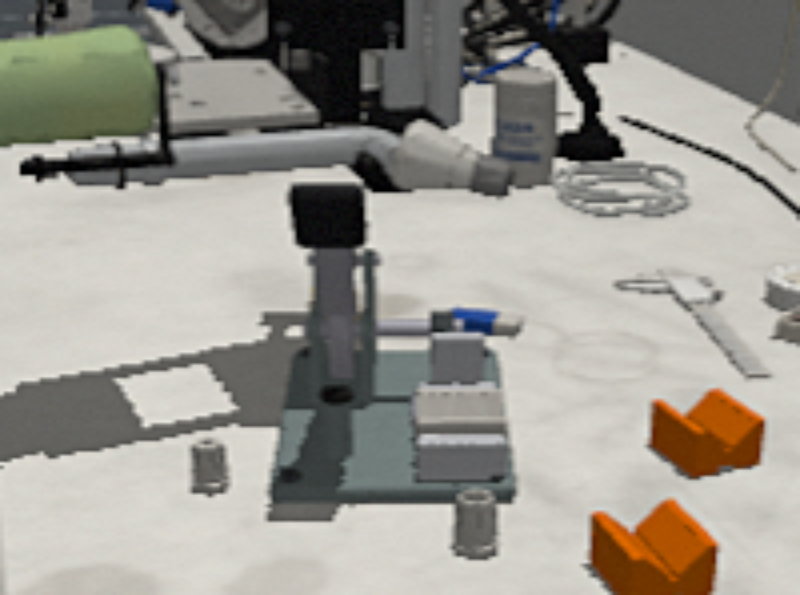

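View pics/wrist1.png

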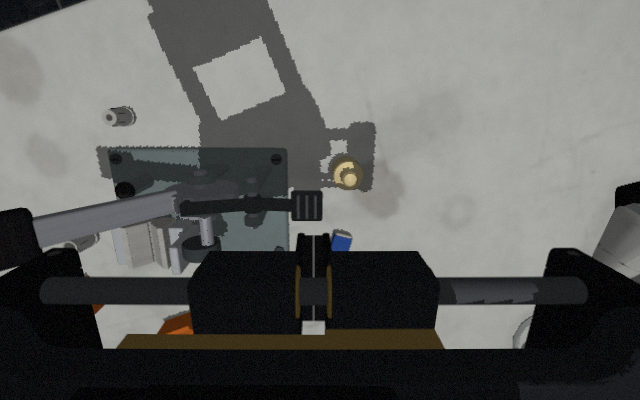

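Run:
```python
from fit import *
k=camera("side");cv2.imwrite("pics/side2.png",k["pixels"]);o=get_obs()
p=np.array(o["position"]);tip=p-[0,0,tip_reach]
print("side",proj(k,[tip,p,w(-.098,0,.099)]))
k=camera("wrist");print("wrist",proj(k,[tip,w(-.098,0,.099),w(-.111,0,.099)]), "ray tab",l(plane(k,(307,205),.099)))
k=camera("top");cv2.imwrite("pics/top2.png",k["pixels"]);print("top",proj(k,[tip,p]))
```

```text
sides 0.1888274290658047 0.12587975923863606
side [[285.66912482 134.78605813]
 [283.83741327  55.89148547]
 [285.9484607  164.52395157]]
wrist [[310.57274052 249.28356524]
 [303.70473844 206.60230589]
 [319.58795412 206.64151288]] ray tab [-0.10070165 -0.00139073  0.099     ]
top [[237.22101912 208.0512919 ]
 [208.40058638 193.60771258]]
```

View pics/side2.png

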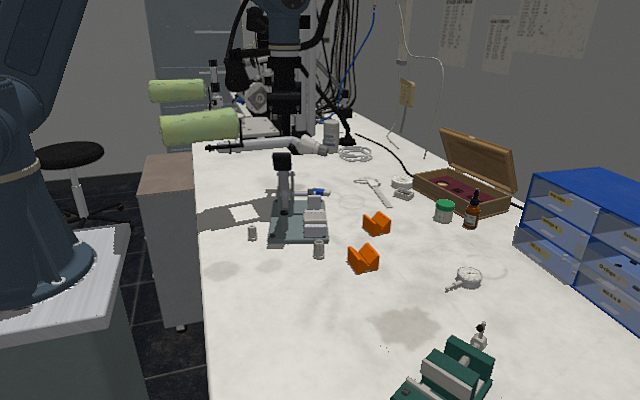

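View pics/top2.png

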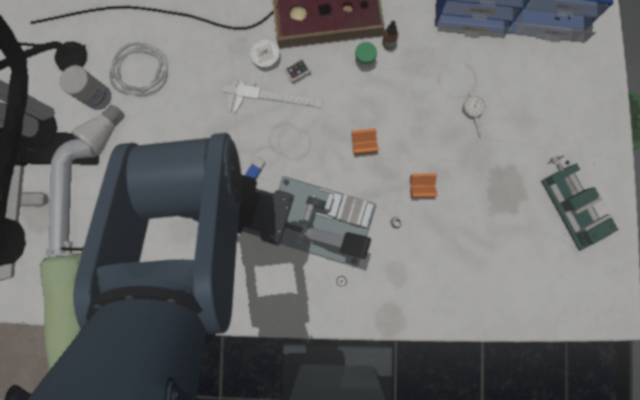

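The side and top views agree with the predicted tip. The wrist view puts the tab at (-101,-1) mm against (-98,+1) from the top view, so they match to about 3 mm. Descending on the tab.

Call:
servo_tool --steps '[0,0,0,0.03,0,0,0,0,0.055,0,0,0,0,0.068,0,0,0,0,0.072,0,0,0,0,0.076,0,0,0,0,0.08,0,0,0,0,0.082,0]'

```text
time: 2.82
position: [0.5307, 0.1731, 0.2733]
tool_rot: [0.136, 0.991, 0.001, 0.001]
ft_force: [0.1, 3.0, 2.7]
grip_width: 0.0008
```

Run:
```python
from fit import *
st()
k=camera("wrist");cv2.imwrite("pics/wrist3.png",k["pixels"])
```

```text
sides 0.1888274290658047 0.12587975923863606
t 2.825 tip local [-0.1041  0.0011  0.0911] F [0.1 3.  2.7] w 0.0007698893969159157 tooly vs clampx deg 0.005375321173687553
```

View pics/wrist3.png

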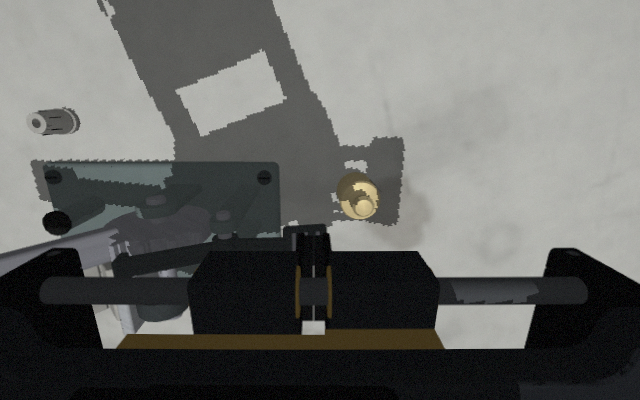

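Contact is made at about 3 N, and the tab is moving. Pressing on.

Call:
servo_tool --steps '[0,0,0,0.002,0,0,0,0,0.004,0,0,0,0,0.006,0,0,0,0,0.007,0]'

```text
time: 3.38
position: [0.5307, 0.1727, 0.2656]
tool_rot: [0.135, 0.991, -0.0, 0.0]
ft_force: [1.0, 2.2, 1.9]
grip_width: 0.0004
```

Run:
```python
from fit import *
st()
```

```text
sides 0.1888274290658047 0.12587975923863606
t 3.375 tip local [-0.1036  0.0012  0.0834] F [1.  2.2 1.9] w 0.00044296638918740137 tooly vs clampx deg 0.022017816219033648
```

Call:
servo_tool --steps '[0,0,0,0.001,0,0,0,0,0.002,0,0,0,0,0.003,0]'

```text
time: 3.75
position: [0.5306, 0.1724, 0.2629]
tool_rot: [0.135, 0.991, -0.0, 0.0]
ft_force: [1.1, -0.6, 6.8]
grip_width: 0.0003
```

Run:
```python
from fit import *
st()
k=camera("wrist");cv2.imwrite("pics/wrist4.png",cv2.resize(k["pixels"][180:360,200:440],None,fx=3.3,fy=3.3))
```

```text
sides 0.1888274290658047 0.12587975923863606
t 3.75 tip local [-0.1034  0.0012  0.0807] F [ 1.1 -0.6  6.8] w 0.00031089609870708294 tooly vs clampx deg 0.03720852498824456
```

View pics/wrist4.png

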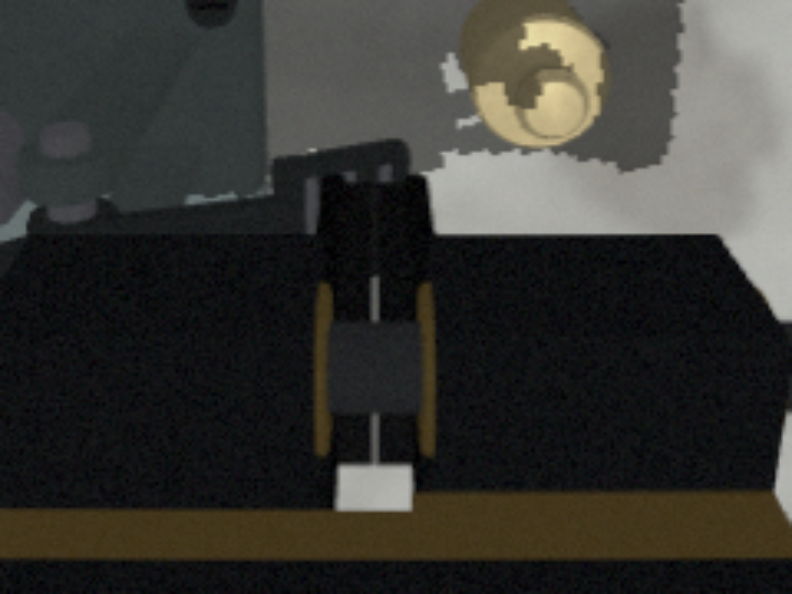

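The tab is visibly tilted under the tips and the force is rising. One more press to find the stop.

Call:
servo_tool --steps '[0,0,0,0.001,0,0,0,0,0.002,0,0,0,0,0.002,0]'

```text
time: 4.18
position: [0.5305, 0.1724, 0.2624]
tool_rot: [0.135, 0.991, -0.0, 0.001]
ft_force: [-0.8, 0.1, 13.5]
grip_width: 0.0005
```

Run:
```python
from fit import *
st()
```

```text
sides 0.1888274290658047 0.12587975923863606
t 4.175 tip local [-0.1034  0.0012  0.0802] F [-0.8  0.1 13.5] w 0.0004823606949036254 tooly vs clampx deg 0.04709699302043191
```

The stop is reached: 2 mm commanded gave only 0.5 mm of travel, at 13.5 N and tip z 80 mm, as expected. Lifting clear and checking the pawl.

Call:
servo_tool --steps '[0,0,0,-0.03,0,0,0,0,-0.08,0,0,0,0,-0.13,0,0,0,0,-0.16,0,0,0,0,-0.16,0]'

```text
time: 4.8
position: [0.5304, 0.1725, 0.4226]
tool_rot: [0.135, 0.991, 0.0, 0.002]
ft_force: [-0.4, -0.7, -0.1]
grip_width: 0.0008
```

Run:
```python
from fit import *
st()
k=camera("wrist");cv2.imwrite("pics/wrist5.png",k["pixels"])
for a in (1.,.9,.8,.7,.6,.5,.4,.3,.2,.1,0):
    r=.152;x=r*np.cos(a)-.0065*np.sin(a);z=.062+r*np.sin(a)+.0065*np.cos(a)
    print(a,sh(w(x-.011,0,z)))
```

```text
sides 0.1888274290658047 0.12587975923863606
t 4.8 tip local [-0.1034  0.001   0.2404] F [-0.4 -0.7 -0.1] w 0.0007589973133260636 tooly vs clampx deg 0.022827873109037
1.0 [ 0.0006 -0.1688  0.0452]
0.9 [ 0.0006 -0.1816  0.0535]
0.8 [ 0.0006 -0.1934  0.0631]
0.7 [ 0.0006 -0.2042  0.0738]
0.6 [ 0.0006 -0.2139  0.0855]
0.5 [ 0.0006 -0.2224  0.0981]
0.4 [ 0.0006 -0.2296  0.1115]
0.3 [ 0.0006 -0.2354  0.1256]
0.2 [ 0.0006 -0.2398  0.1401]
0.1 [ 0.0006 -0.2427  0.155 ]
0 [ 0.0006 -0.2441  0.1702]
```

View pics/wrist5.png

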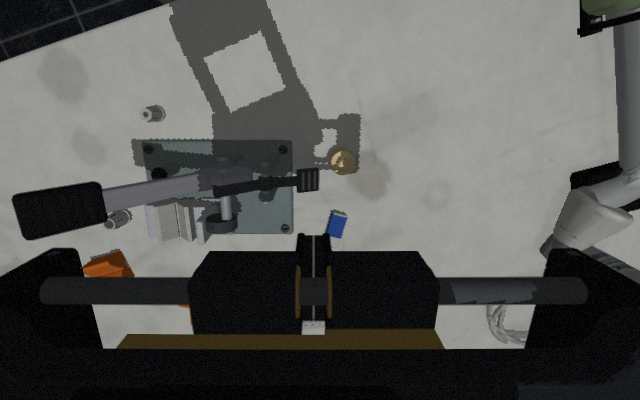

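Run:
```python
from fit import *
k=camera("wrist");cv2.imwrite("pics/wrist6.png",cv2.resize(k["pixels"][140:240,130:380],None,fx=3.2,fy=3.2))
print(proj(k,[w(-.098,0,.099),w(-.0977,0,.080)]))
s=camera("side");cv2.imwrite("pics/side6.png",cv2.resize(s["pixels"][130:250,250:350],None,fx=5,fy=5))
```

```text
sides 0.1888274290658047 0.12587975923863606
[[306.99958963 186.97714672]
 [307.08128964 182.38565772]]
```

View pics/wrist6.png

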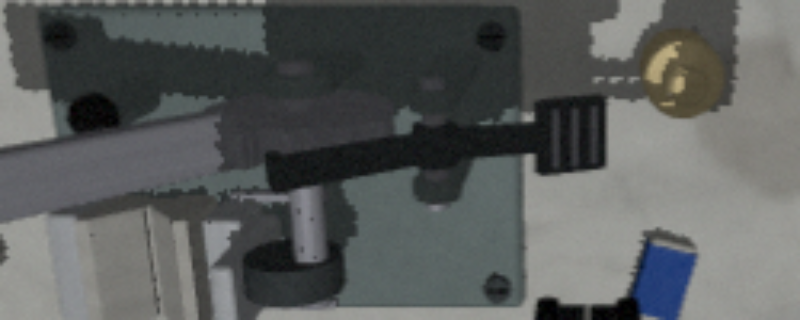

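The tab centre sits at (308,182). The projection for fully down is (307,182.4) and for up is (307,187), so the pawl is down and its nose is up. Moving over to the pad.

Call:
servo_tool --steps '[0,0,-0.05,0,0,0,0,-0.1,0,0,0,0,-0.15,0,0,0,0,-0.169,0.01,0,0,0,-0.169,0.035,0,0,0,-0.169,0.045,0,0,0,-0.169,0.045,0]'

```text
time: 5.82
position: [0.4846, 0.0102, 0.3742]
tool_rot: [0.135, 0.991, 0.0, -0.002]
ft_force: [-0.4, -0.0, -0.3]
grip_width: 0.0005
```

Run:
```python
from fit import *
st()
for a in (.9,.8,.7,.6,.5,.4,.3,.2,.1,0):
    r=.152;x=r*np.cos(a)-.0065*np.sin(a);z=.062+r*np.sin(a)+.0065*np.cos(a)
    print(a,sh(w(x-.011,0,z)))
k=camera("side");cv2.imwrite("pics/side7.png",cv2.resize(k["pixels"][60:260,200:380],None,fx=3,fy=3))
k=camera("wrist");cv2.imwrite("pics/wrist7.png",k["pixels"])
```

```text
sides 0.1888274290658047 0.12587975923863606
t 5.825 tip local [0.0653 0.0006 0.192 ] F [-0.4 -0.  -0.3] w 0.000509373668435829 tooly vs clampx deg 0.03921157581225998
0.9 [ 0.0005 -0.0131  0.0069]
0.8 [ 0.0005 -0.025   0.0165]
0.7 [ 0.0005 -0.0358  0.0271]
0.6 [ 0.0004 -0.0455  0.0389]
0.5 [ 0.0004 -0.054   0.0515]
0.4 [ 0.0003 -0.0612  0.0649]
0.3 [ 0.0003 -0.067   0.0789]
0.2 [ 0.0002 -0.0714  0.0935]
0.1 [ 0.0002 -0.0743  0.1084]
0 [ 1.000e-04 -7.570e-02  1.236e-01]
```

View pics/side7.png

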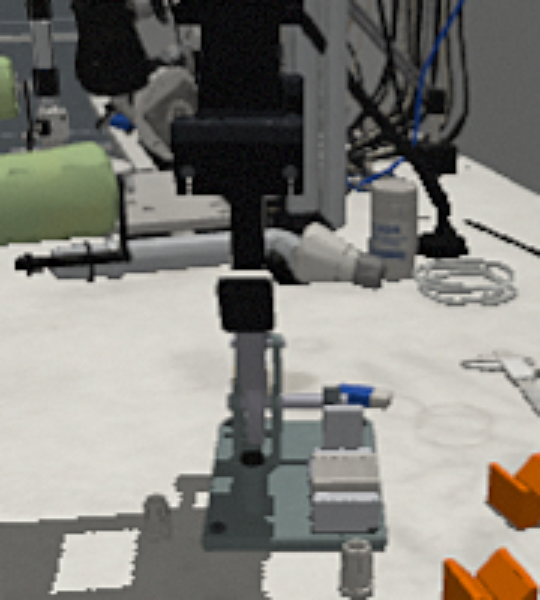

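View pics/wrist7.png

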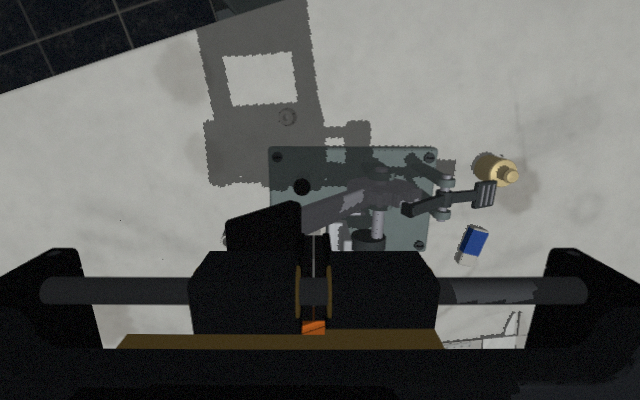

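The tips hang just above and behind the pad, centred on it at (245,290). Following the arc down as far as about 0.7.

Call:
servo_tool --steps '[0,0,-0.007,0.0035,0,0,0,-0.013,0.007,0,0,0,-0.019,0.0115,0,0,0,-0.025,0.0165,0,0,0,-0.0305,0.022,0,0,0,-0.036,0.027,0]'

```text
time: 6.68
position: [0.4753, -0.0251, 0.3488]
tool_rot: [0.136, 0.991, 0.0, 0.0]
ft_force: [-0.1, 2.7, 4.2]
grip_width: 0.0005
```

Run:
```python
from fit import *
st()
```

```text
sides 0.1888274290658047 0.12587975923863606
t 6.675 tip local [0.1017 0.0011 0.1666] F [-0.1  2.7  4.2] w 0.00047046686897921785 tooly vs clampx deg 179.99176735530926
```

The 5 N reaction shows the lever moving with no jam. Continuing.

Call:
servo_tool --steps '[0,0,-0.005,0.006,0,0,0,-0.0097,0.012,0,0,0,-0.014,0.018,0,0,0,-0.018,0.0245,0,0,0,-0.022,0.031,0,0,0,-0.0255,0.038,0]'

```text
time: 7.42
position: [0.4684, -0.0499, 0.3105]
tool_rot: [0.135, 0.991, -0.001, 0.0]
ft_force: [-1.4, -0.5, 4.8]
grip_width: 0.0005
```

Run:
```python
from fit import *
st()
k=camera("wrist");cv2.imwrite("pics/wrist8.png",k["pixels"])
```

```text
sides 0.1888274290658047 0.12587975923863606
t 7.425 tip local [0.1275 0.0011 0.1283] F [-1.4 -0.5  4.8] w 0.0005454846117208122 tooly vs clampx deg 0.049889372685669287
```

View pics/wrist8.png

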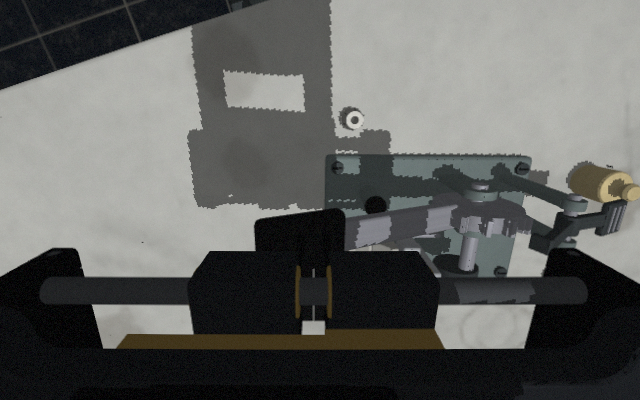

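Call:
servo_tool --steps '[0,0,-0.003,0.007,0,0,0,-0.006,0.014,0,0,0,-0.008,0.021,0,0,0,-0.01,0.0285,0,0,0,-0.012,0.036,0,0,0,-0.013,0.0435,0,0,0,-0.014,0.05,0,0,0,-0.0145,0.055,0]'

```text
time: 8.48
position: [0.4647, -0.0634, 0.2553]
tool_rot: [0.135, 0.991, -0.0, 0.0]
ft_force: [-0.5, -2.8, 4.4]
grip_width: 0.0009
```

Run:
```python
from fit import *
st()
```

```text
sides 0.1888274290658047 0.12587975923863606
t 8.475 tip local [0.1415 0.0011 0.0731] F [-0.5 -2.8  4.4] w 0.0008509295341478859 tooly vs clampx deg 0.020410113582471467
```

Call:
servo_tool --steps '[0,0,0,0.002,0,0,0,0,0.004,0,0,0,0,0.006,0,0,0,0,0.007,0,0,0,0,0.007,0,0,0,0,0.007,0]'

```text
time: 9.22
position: [0.4645, -0.0632, 0.2506]
tool_rot: [0.135, 0.991, -0.0, 0.001]
ft_force: [-4.3, -3.0, 21.6]
grip_width: 0.0005
```

Run:
```python
from fit import *
st()
```

```text
sides 0.1888274290658047 0.12587975923863606
t 9.225 tip local [0.1413 0.0009 0.0684] F [-4.3 -3.  21.6] w 0.0004974535308826679 tooly vs clampx deg 0.03528029223895146
```

The lever is on its rest: tip z is 68.4 mm (expected 68.5) and the force rises to 21 N. Lifting well clear and checking.

Call:
servo_tool --steps '[0,0,0,-0.01,0,0,0,0,-0.04,0,0,0,0,-0.09,0,0,0,0,-0.15,0,0,0,0.06,-0.17,0,0,0,0.12,-0.17,0,0,0,0.18,-0.17,0,0,0,0.24,-0.17,0,0,0,0.3,-0.17,0,0,0,0.3,-0.17,0]'

```text
time: 10.48
position: [0.5449, 0.2299, 0.4179]
tool_rot: [0.133, 0.991, 0.001, -0.001]
ft_force: [-0.3, -1.2, 0.3]
grip_width: 0.0003
```

Run:
```python
from fit import *
st()
k=camera("top");cv2.imwrite("pics/top9.png",cv2.resize(k["pixels"][150:300,210:420],None,fx=3.8,fy=3.8,interpolation=cv2.INTER_CUBIC))
k2=camera("side");cv2.imwrite("pics/side9.png",cv2.resize(k2["pixels"][140:270,230:400],None,fx=4.5,fy=4.5,interpolation=cv2.INTER_CUBIC))
print("pad top expected", (proj(k,w(.148,0,.0685))[0]-[210,150])*3.8,(proj(k2,w(.148,0,.0685))[0]-[230,140])*4.5)
```

```text
sides 0.1888274290658047 0.12587975923863606
t 10.475 tip local [-0.1626 -0.0005  0.2357] F [-0.3 -1.2  0.3] w 0.0003382865362846275 tooly vs clampx deg 0.3461410971273722
pad top expected [650.0670798  396.82693128] [235.04991954 374.63623867]
```

View pics/top9.png

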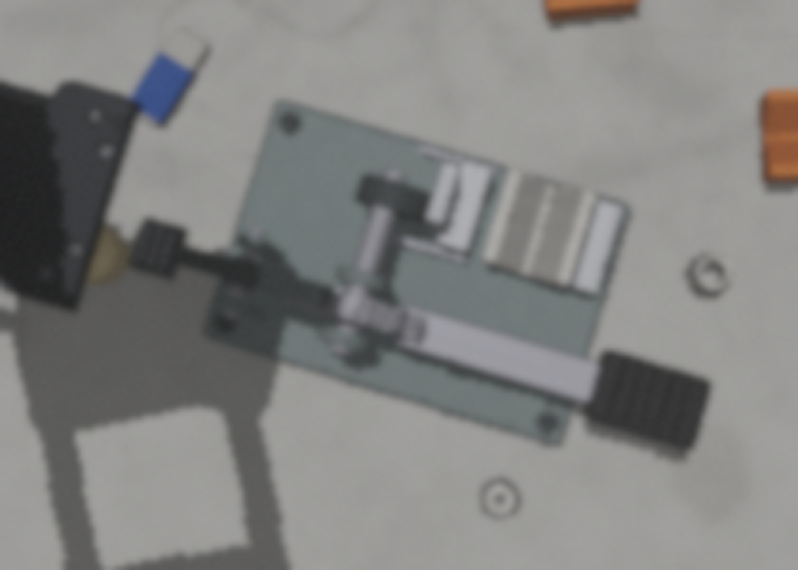

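View pics/side9.png

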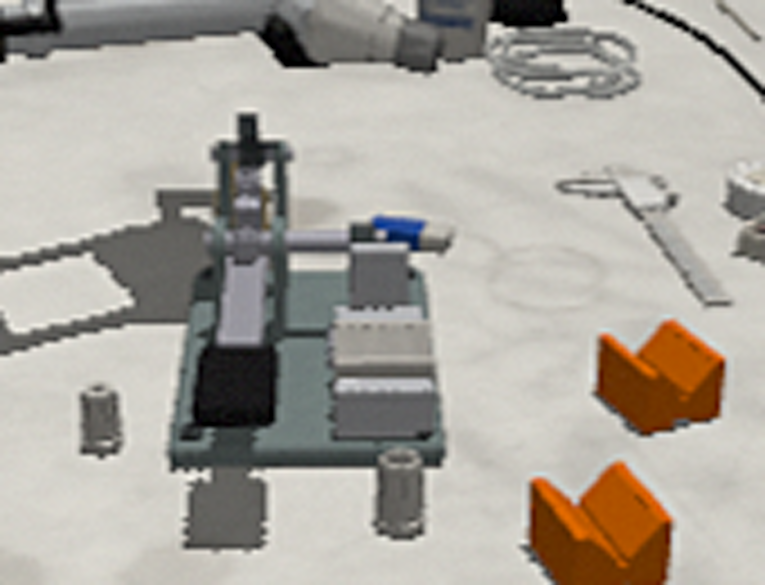

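The pad lies at (648,400) in the top crop and (235,375) in the side crop. For a level lever I expect (650,397) and (235,375). A gap has opened between jaw and block, the block and collets have not shifted, and the pawl is still free. Handing in.

```bash
python3 -c "
from rig import hand_in;print(hand_in())"
```

```text
the job is handed in; nothing more can be done
None
```

I let off the clamp and handed the job in at about 10.5 s of the 40 s allowed; the hand-in gives no verdict.

- **Pawl:** I pressed the thumb tab down to its stop with closed fingertips while the lever was still up. The stop showed as 13.5 N at a tip height of 80 mm. After I lifted off, the wrist picture showed the tab still down.
- **Lever:** I pushed the pad down along its arc. The reaction stayed at about 5 N, so no tooth was blocked. It met the rest at a tip height of 68.4 mm (68.5 expected), with about 22 N on it at the end.

**Last checks:**
- The pad lies where a level lever should put it, within about 1 pixel in the top and side pictures.
- A gap has opened between the jaw and the V-block. I judged this by eye and did not measure the 3 mm.
- The V-block, both collets and the eraser look unmoved. In the last top picture the gripper partly hid the weight and reached the eraser's edge. The weight looked in place in the earlier wrist pictures, and the tips never went below 68 mm.
- The arm is clear of everything, with a force reading of about 1 N.

**Disagreements:** The plate measured 189 x 126 mm against the stated 193 x 130. The top and wrist cameras placed the tab about 3 mm apart. Neither affected the result.

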